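Shift the top counting plate from the stack to the microscope transfer stage

TASK

Slide the top counting plate sideways off the stack and across onto the raised aluminium deck, without lifting it and without disturbing the two plates below. Push it firmly but gently home against the end stop, then sideways home against the pad of the side fence, so that it is left flat and snug in their corner. The plates are brittle, so never ram them, and leave the other things on the bench where they are.

Things in the scene. Friction and masses are not known exactly. Their poses are not given: they have to be found in the camera images.
- stage: Fixed transfer stage, 230 (its x) x 390 (its y) mm; origin at the centre of its underside, on the table. For y from -195 to -55 mm a dark shelf, 12 mm high, carries the stack. From y = -55 to +195 mm a flat aluminium deck, top 31 mm above the table, 1 mm below the underside of the top plate. The plate slides along +y from stack to deck, over an open gap of 5 to 23 mm.
- top_plate_mid (a point): Centre (half-way up) of the stack's top plate: loose white glass-ceramic plate, 100 (its x) x 90 (its y) x 10 mm, 0.16 to 0.29 kg, fine dark grid on its face, too wide to grip across; centre 37 mm above the table on the stack, 36 on the deck. Axes within 0.06 rad of the stage's. Friction about 0.6: 1 to 2 N slide it. Its bare 10 mm edge can be pushed from the stage's -y side.
- top_plate: The same top plate; origin at the centre of its underside.
- middle_plate_corner (a point): A corner (x = +50, y = +45 mm from the plate's centre, at half its thickness) of the middle plate, of the same size as the top plate and directly under it within 1.5 mm. It must stay where it is.
- bottom_plate_corner (a point): The same corner of the bottom plate of the stack, which stands on the shelf. It must stay where it is.
- end_stop: Rigid fixed steel bar on the deck, 85 (x) x 14 (y) x 14 (z) mm, axes as the stage's, at the +y end of the slide; its place along the deck varies by 40 mm. Origin on the deck, at the middle of the lower edge of its working face, which looks to -y. The plate is pressed home when pushed on it with 2 N or more for 0.3 s; above 16 N it chips (at 15 mm/s it lands softly).
- end_stop_face (a point): Middle of the end stop's working face, 5 mm above the deck (half-way up the plate). Home: the plate's centre is 45 mm to the -y side of this face.
- side_fence: Fixed steel rail on the deck, 14 (x) x 120 (y) x 14 (z) mm, axes as the stage's, at the deck's +x side, with a black pad (105 mm along y, 12 high) on two screws along its -x face. The pad's face, on which the plate seats, stands 8 to 32 mm out from the rail: its setting is not measured, so feel for it. Clamped rigid. Pressed home with 2 N or more for 0.3 s; above 12 N the plate chips.
- side_fence_face (a point): Middle of the -x face of the fence's steel rail (not of its pad), 5 mm above the deck. Home: the plate's centre is 58 to 82 mm to the -x side of this point, as the pad is set. While the plate slides along y it passes the pad with 10 to 58 mm to spare.
- dish: Bystander: covered flat glass dish, 94 mm across, 16 mm high, on the bench.
- beaker: Bystander: glass beaker, 70 mm across, 90 mm high.
- jar: Bystander: small amber jar with a black cap, 30 mm across, 44 mm high, on the deck behind the end stop.
- needle: Bystander: brass needle holder, 150 mm long, lying on the bench.
- slide_box: Bystander: grey box, 90 x 100 x 35 mm.
Not all that is in view belongs to the job. What is shaped like the top_plate but brown or green is not meant.

How it is judged:
By the outcome, as a careful person would: the job done as asked, in the order asked, and still so for the second after the job is handed in, with the robot touching nothing.
It also fails if it takes over 67 s, if anything falls off the work surface, if the arm or the gripper's body presses on something with over 40 N, if the wrist force passes 120 N, or if a joint passes its speed limit or range.

ROBOT

A 6-joint arm with a two-finger parallel gripper is mounted at the origin on the work surface. World frame = base frame: x ahead of the robot, y to its left, z up, the work surface at z = 0. Lengths are in m, angles in degrees, forces in N, time in s.
With the tool pointing down it reaches from about 0.4 to 0.825 m from the base axis. Payload 7 kg.
Tool frame: the origin (TCP) lies at the very end of the fingers, on their centre line; the grasp point (between the pads) lies 19 mm behind it; x points along the fingers, z is the direction in which the jaws open and shut, and the axes are right-handed (so a half turn about x gives the same grasp; the last joint's range is limited). The gripper opens to 88 mm and grips with 3 to 60 N. Pads are 19 mm wide; open, the fingers measure 130 mm over their backs; the gripper's body (78 mm by 193 mm) begins 47 mm behind the grasp point.
Start: joints at [-54.712, 20.546, 0.682, 0, -70.136, -16.507], TCP at [0.217, -0.639, 0.227] pointing down, gripper open.
Joint ranges: [-176.03, 176.03], [-82.01, 121.73], [-58.28, 71.71], [-173.87, 95.51], [-174.79, -0.11], [-173.66, 173.66]. Speed limits (degrees/s): [136.94, 136.94, 172.46, 180, 180, 180].

INTERFACE

Orientations are given as [roll, pitch, yaw] about the fixed x, y, z axes, in that order (R = Rz(yaw) Ry(pitch) Rx(roll)).
In Python, from plant import sensors, cams, workorder gives the robot as it stands. The module is installed in compiled form; this text tells all that it offers.
- The arm moves only by the shell command python3 -m handwheel 'ROWS' [OPENING] [FORCE]. ROWS is JSON, one flat list of numbers, 4 for each row, row after row: the shift along the tool's x, y, z in cm, then the turn about the tool's x in degrees. A call has exactly 10 rows; each row is the pose to reach, as a shift and turn from the pose commanded when the call began, along the tool's axes at that moment; what a row does not reach only later rows make up. A row lasts 1/8 s, in which the tool goes at most 62.5 mm and 10.7 degrees, less where a joint would pass 70% of its speed; a pose out of reach is approached as far as the arm can. A call with a gripper value outside its range is refused whole. OPENING is the finger opening in cm, from 0 to 8.76, set as the call begins (- or left out, the last holds). The fingers move at their own pace and stop on an object; FORCE is the grip in N (left out, the last holds). Time passes only in rows, so rows that repeat a pose let the fingers close, or fill a call up. It gives the time, the measured TCP pose, the force and the opening at its end, in the units of the state.
- sensors.get_state(): the state, without advancing time (a new reading comes with each control period).
- cams.capture(name): name is "scene" or "top" or "wrist"; returns a dict with "image" (384x512x3 uint8, red, green, blue), "fov_y" (degrees; the focal length in pixels is half the picture's height over the tangent of half this angle, whatever the lens; pixels are square), "cx", "cy" (the principal point, pixels), "xyz" and "rotation" of the camera in the world. Camera axes: x right, y down, z forward; pixel columns grow to the right and rows downward; lengths in m; the calibration is good to about 2 mm. A picture is of the moment at which its call begins. There is no depth.
- workorder.close_job(): hands the job in, once; it reports no verdict.
The state is a dict: "time_s": time; "joints": joint angles; "qd": joint speeds; "joint_torque": joint torques, N m; "tcp_pos": TCP position; "eef_rot": TCP orientation; "contact_force": force on the tool from outside, world axes, zero at the start; "moment": the same for the moment, N m; "gripper_width": finger opening in m.
Only numpy, scipy, OpenCV 4.12 (cv2) and the standard library are available. Lean on these libraries where they do the work, as an engineer would, in place of code of your own. Each camera call takes 0.05 s, during which the arm holds its last target.

## Working session

There is one attempt and no reset: what is moved stays moved. The work goes in short steps, Python scripts to look and compute and a shell command to move; the robot and the scene stay as the last step left them, time stands still between calls to the robot, and variables do not carry over. Pictures are saved under pics/ and viewed, and the job is handed in when it is done.

```bash
mkdir -p pics; cat > h.py <<'E'
import numpy as np, cv2, pickle
from plant import sensors, cams
def cap(n,tag):
    d=cams.capture(n); cv2.imwrite(f'pics/{tag}.png',d['image'][:,:,::-1]); pickle.dump(d,open(f'pics/{tag}.pkl','wb')); return d
def K(d):
    f=d['image'].shape[0]/2/np.tan(np.radians(d['fov_y'])/2); return f,d['cx'],d['cy']
def ray(d,u,v,z):
    f,cx,cy=K(d); R=np.array(d['rotation']); o=np.array(d['xyz'])
    r=R@np.array([(u-cx)/f,(v-cy)/f,1]); return o+r*(z-o[2])/r[2]
def proj(d,p):
    f,cx,cy=K(d); R=np.array(d['rotation']); q=R.T@(np.array(p)-np.array(d['xyz'])); return f*q[0]/q[2]+cx,f*q[1]/q[2]+cy
E
python3 - <<'E'
from h import *
print(sensors.get_state())
for n in('top','scene','wrist'):
    d=cap(n,n+'0'); print(n,d['fov_y'],d['cx'],d['cy'],d['xyz'],np.round(d['rotation'],3).tolist())
E
```

```text
{'time_s': 0.0, 'joints': array([-5.47132962e+01,  2.05902670e+01,  6.33230449e-01, -2.10264925e-02,
       -7.01360260e+01, -1.65084153e+01]), 'qd': array([-0.01595487,  0.05378255, -0.01935914, -0.01302634, -0.03960805,
       -0.01807201]), 'joint_torque': array([ 2.63577949e-04, -5.82722068e+01,  2.93049306e+01,  6.99683994e+00,
        6.93411188e-03, -1.94066815e-04]), 'tcp_pos': array([ 0.21712047, -0.63859978,  0.2256289 ]), 'eef_rot': array([  4.51871082,  89.90486077, 113.28983875]), 'contact_force': array([ 0.11189425, -0.0619824 ,  0.83428342]), 'moment': array([-0.00336824, -0.01891766,  0.03169616]), 'gripper_width': 0.08695309243214512}
top 44.77814682943513 263.8888029151997 182.52690905508945 [0.10788912 0.01679358 1.68878641] [-168.714, -0.541, -90.89]
scene 56.338936459053365 261.41523952536437 192.28396832009253 [ 1.28446498 -0.31342851  0.60389101] [-121.754, -0.811, 70.903]
wrist 61.861284930022705 260.8100483240439 190.224336332094 [ 0.14840468 -0.66207073  0.38437678] [164.386, -0.082, 108.711]
```

```bash
cat >> h.py <<'E'
from scipy.spatial.transform import Rotation as Ro
def Rm(a): return Ro.from_euler('xyz',a,degrees=True).as_matrix()
E
sed -i "s/R=np.array(d\['rotation'\])/R=Rm(d['rotation'])/" h.py
python3 - <<'E'
from h import *
print(np.round(Rm(sensors.get_state()['eef_rot']),3))
E
```

```text
[[-0.001 -0.947 -0.322]
 [ 0.001 -0.322  0.947]
 [-1.     0.     0.001]]
```

View pics/top0.png

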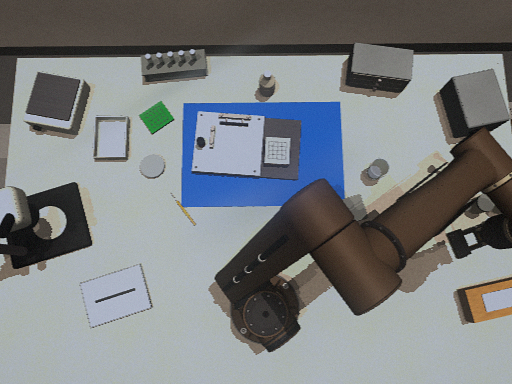

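View pics/scene0.png

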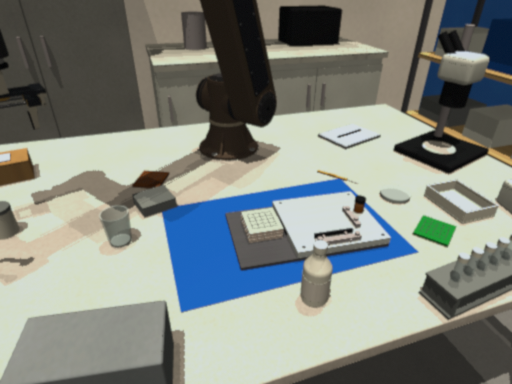

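View pics/wrist0.png

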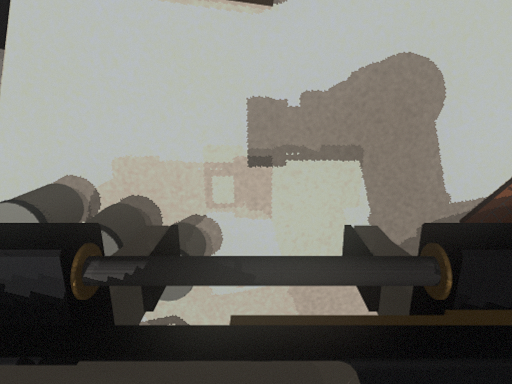

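```bash
python3 - <<'E'
import cv2
a=cv2.imread('pics/top0.png')[95:195,175:325]; cv2.imwrite('pics/topz.png',cv2.resize(a,None,fx=5,fy=5,interpolation=cv2.INTER_CUBIC))
a=cv2.imread('pics/scene0.png')[180:275,220:400]; cv2.imwrite('pics/scenez.png',cv2.resize(a,None,fx=4.4,fy=4.4,interpolation=cv2.INTER_CUBIC))
E
```

```text
(no output)
```

View pics/topz.png

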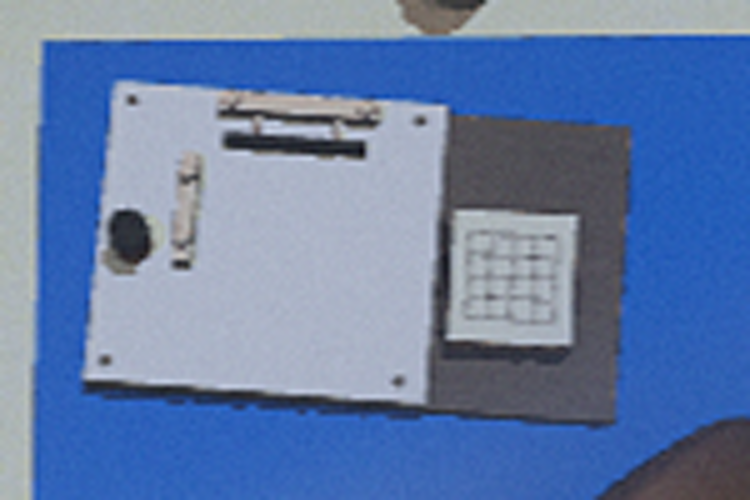

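View pics/scenez.png

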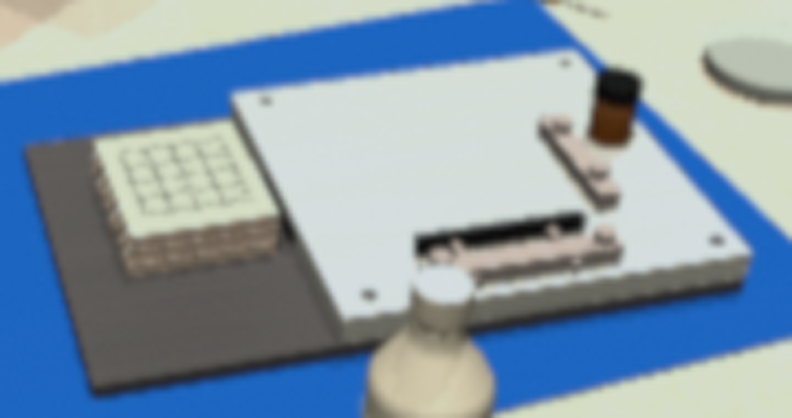

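```bash
python3 - <<'E'
from h import *
d=pickle.load(open('pics/top0.pkl','rb'))
g=lambda x,y,z: ray(d,175+(x-2)/5,95+(y-2)/5,z)[:2]
D=np.array([g(*p,.031) for p in [(115,82),(447,105),(428,403),(85,380)]])
S=np.array([g(*p,.012) for p in [(632,127),(614,423)]])
P=np.array([g(*p,.042) for p in [(455,210),(580,215),(573,345),(447,341)]])
print(D.round(4),S.round(4),P.round(4),P.mean(0))
ang=lambda v:np.degrees(np.arctan2(v[1],v[0]))
print('stage y dir',ang(D[0]-D[1])-90,ang(D[3]-D[2])-90,'x',ang(D[0]-D[3]),ang(D[1]-D[2]),ang(S[0]-S[1]))
print('plate',ang(P[0]-P[1])-90,ang(P[0]-P[3]),ang(P[1]-P[2]))
print(np.linalg.norm(D[0]-D[1]),np.linalg.norm(D[0]-D[3]))
print('stop',g(180,210,.045),'fence',g(300,108,.045),'pad',g(295,150,.043))
s=sensors.get_state();print(s['tcp_pos'],s['contact_force'])
E
```

```text
[[ 0.7143  0.2395]
 [ 0.6933 -0.0084]
 [ 0.4658  0.009 ]
 [ 0.4863  0.2585]] [[ 0.6808 -0.148 ]
 [ 0.453  -0.1276]] [[ 0.6083 -0.0128]
 [ 0.6033 -0.1046]
 [ 0.5051 -0.0969]
 [ 0.5093 -0.0054]] [ 0.55651002 -0.05494448]
stage y dir -4.859388678945763 -4.697390915274141 x -4.766365790656132 -4.367635888295206 -5.103047478676819
plate -3.108245728108912 -4.290697265866229 -4.496671064254116
0.24871018807524684 0.22880770933731698
stop [0.60991997 0.18879301] fence [0.68730817 0.10064582] pad [0.65552508 0.10454108]
[ 0.2171833  -0.63873621  0.22582757] [ 0.19427672  0.39346321 -0.17700484]
```

```bash
python3 -m handwheel '[0,-3.8,4,-6.6, 0,-7.6,8,-13.2, 0,-11.4,12,-19.8, 0,-15.2,16,-26.4, 0,-19,20,-33, 0,-22.8,24,-39.6, 0,-26.6,28,-46.2, 0,-30.4,32,-52.8, 0,-34.2,36,-59.4, 0,-38,40,-66]' 5; python3 - <<'E'
from h import *
s=sensors.get_state();print(s['tcp_pos'],s['eef_rot'],s['joints']);R=Rm(s['eef_rot']);print(R.round(3)); print((R.T@(np.array([.575,.13,.226])-s['tcp_pos'])*100).round(2))
E
```

```text
time_s: 1.4
tcp_pos: [0.4486, -0.1362, 0.2267]
eef_rot: [-165.4, 90.0, 9.7]
contact_force: [0.8, -0.5, 0.0]
gripper_width: 0.0504
[ 0.44863398 -0.13621404  0.22673262] [-165.35030319   89.97069889    9.65813659] [ 7.25666266e+00  6.96891821e-01 -2.42556611e+01 -1.35447903e-03
 -6.50181717e+01 -1.22476512e+01]
[[ 0.001 -0.087 -0.996]
 [ 0.    -0.996  0.087]
 [-1.    -0.    -0.   ]]
[  0.08 -27.62 -10.27]
```

```bash
python3 -m handwheel '[0,-4.5,-1.7,0, 0,-9,-3.4,0, 0,-13.5,-5.1,0, 0,-18,-6.8,0, 0,-22.5,-8.5,0, 0,-27,-10,0, 0,-27.6,-10.3,0, 0,-27.6,-10.3,0, 0,-27.6,-10.3,0, 0,-27.6,-10.3,0]' 5; python3 - <<'E'
from h import *
s=sensors.get_state();print(s['tcp_pos'],s['eef_rot'],s['joints'])
cap('wrist','w1');
E
```

```text
time_s: 2.65
tcp_pos: [0.5757, 0.1265, 0.2269]
eef_rot: [-140.0, 90.0, 34.7]
contact_force: [0.0, -0.6, 0.5]
gripper_width: 0.0503
[0.57567925 0.12654168 0.22692509] [-140.0390027    89.97436796   34.68323648] [ 3.13861816e+01  1.25209738e+01 -1.04760767e+01 -1.60174647e-03
 -6.69773599e+01 -3.66633164e+01]
```

View pics/w1.png

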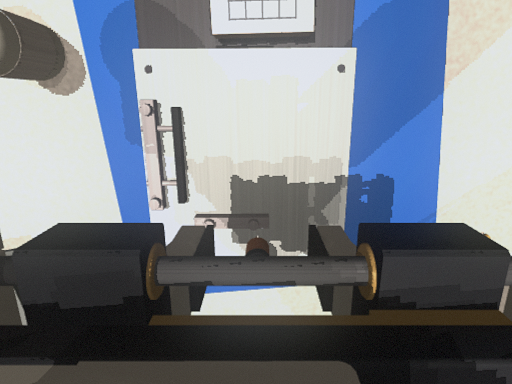

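```bash
python3 - <<'E'
import cv2
a=cv2.imread('pics/w1.png')[20:240,120:370]; cv2.imwrite('pics/w1z.png',cv2.resize(a,None,fx=2.7,fy=2.7,interpolation=cv2.INTER_CUBIC))
E
```

```text
(no output)
```

View pics/w1z.png

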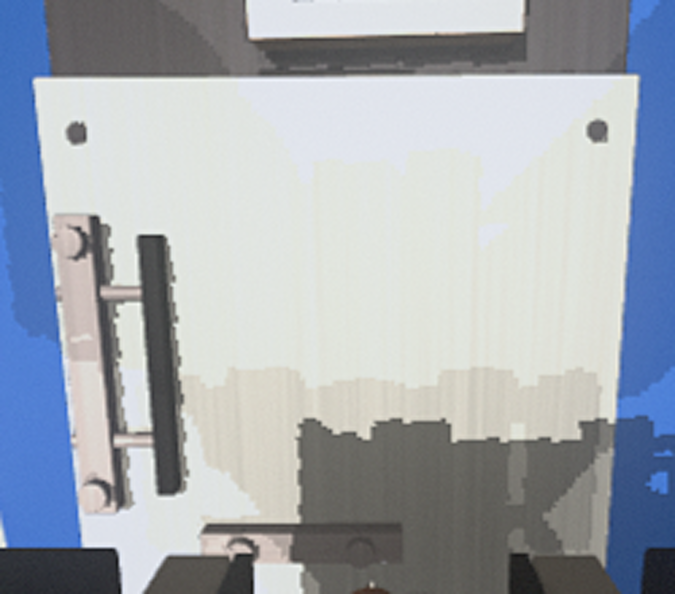

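```bash
cat >> h.py <<'E'
YAW=-4.75
def ax(y=None):
    a=np.radians(YAW if y is None else y); return np.array([np.cos(a),np.sin(a)]),np.array([-np.sin(a),np.cos(a)])
def st(p):  # stage-axes coords about world origin
    ex,ey=ax(); return np.array([p[:2]@ex,p[:2]@ey])
E
python3 - <<'E'
from h import *
d=pickle.load(open('pics/w1.pkl','rb'));print(d['xyz'],d['rotation'])
g=lambda x,y,z: ray(d,120+(x-.8)/2.7,20+(y-.8)/2.7,z)[:2]
ang=lambda v:np.degrees(np.arctan2(v[1],v[0]))
A,B=g(35,77,.031),g(638,75,.031);print('deck',A,B,np.linalg.norm(A-B),ang(A-B))
C=g(612,400,.031);E_=g(80,515,.031);print('right edge',ang(C-B)-90, 'left',ang(E_-A)-90)
for n,p,z in [('rail',(95,215),.045),('rail',(120,508),.045),('pad',(166,236),.032),('pad',(184,492),.032),('padtop',(166,236),.043),('stopL',(202,533),.045),('stopR',(402,533),.045),('stopLb',(204,524),.031),('stopRb',(402,524),.031),('plate near top',(247,40),.042),('p2',(525,34),.042)]:
    q=g(*p,z);print(n,q.round(4),st(q).round(4))
print(ang(g(202,533,.045)-g(402,533,.045)),ang(g(204,524,.031)-g(402,524,.031)),ang(g(120,508,.045)-g(95,215,.045))-90,ang(g(184,492,.032)-g(166,236,.032))-90)
print('stage A,B',st(A),st(B))
E
```

```text
[0.56901519 0.0542613  0.38554937] [ 1.64330878e+02 -3.14652545e-02  1.74658101e+02]
deck [ 0.69443384 -0.00897671] [0.46714459 0.01155554] 0.22821475977208888 -5.16182168948069
right edge -5.70960728615519 left -5.158193490262974
rail [0.6766 0.0432] [0.6706 0.0991]
rail [0.6875 0.1597] [0.6719 0.2161]
pad [0.6541 0.0533] [0.6475 0.1073]
pad [0.6635 0.1592] [0.648  0.2135]
padtop [0.6515 0.0533] [0.6448 0.1071]
stopL [0.6553 0.1738] [0.6386 0.2275]
stopR [0.5719 0.1816] [0.5549 0.2284]
stopLb [0.6573 0.1747] [0.6406 0.2285]
stopRb [0.5717 0.1827] [0.5546 0.2294]
plate near top [ 0.6115 -0.0121] [0.6104 0.0386]
p2 [ 0.5109 -0.0047] [0.5095 0.0376]
-5.3536416087426115 -5.353272394948745 -5.37573661254757 -5.026269250557434
stage A,B [0.69279216 0.04855894] [0.46458329 0.05019926]
```

```bash
python3 -m handwheel '[0,3,0.2,0, 0,6,0.4,0.3, 0,9,0.6,0.3, 0,10.8,0.8,0.3, 0,10.8,0.8,0.3, 0,10.8,0.8,0.3, 0,10.8,0.8,0.3, 0,10.8,0.8,0.3, 0,10.8,0.8,0.3, 0,10.8,0.8,0.3]'; python3 - <<'E'
from h import *
s=sensors.get_state();print(s['tcp_pos'],s['eef_rot'],s['joints'],s['contact_force'])
cap('wrist','w2');
a=cv2.imread('pics/w2.png')[20:240,120:370]; cv2.imwrite('pics/w2z.png',cv2.resize(a,None,fx=2.7,fy=2.7,interpolation=cv2.INTER_CUBIC))
E
```

```text
time_s: 3.95
tcp_pos: [0.5582, 0.0208, 0.2265]
eef_rot: [23.6, 90.0, -161.9]
contact_force: [0.3, -1.2, -0.0]
gripper_width: 0.0501
[0.55816792 0.02080738 0.22650285] [  23.59540896   89.99357881 -161.90974088] [ 2.22178334e+01  9.62569305e+00 -1.42149944e+01 -5.05271664e-04
 -6.61657171e+01 -2.77227791e+01] [ 0.26486586 -1.21788946 -0.04202754]
```

View pics/w2z.png

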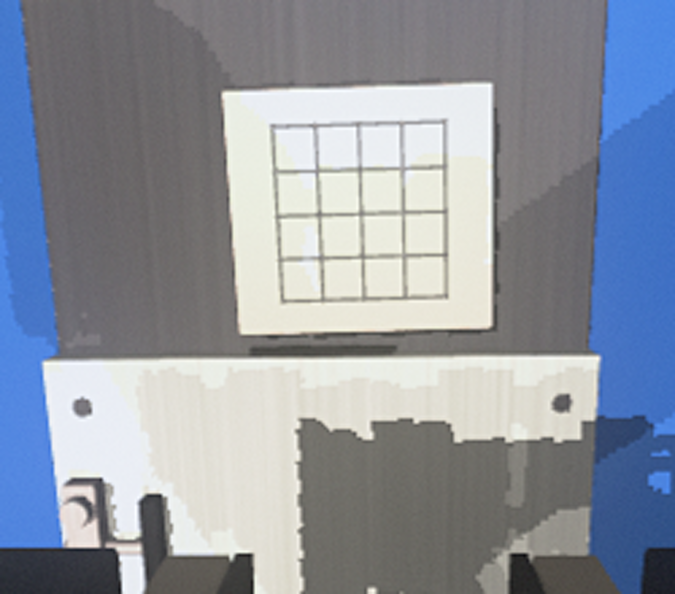

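```bash
sed -i 's/YAW=-4.75/YAW=-5.25/' h.py; python3 - <<'E'
from h import *
d=pickle.load(open('pics/w2.pkl','rb'));print(d['xyz'],d['rotation'])
g=lambda x,y,z: ray(d,120+(x-.8)/2.7,20+(y-.8)/2.7,z)[:2]
ang=lambda v:np.degrees(np.arctan2(v[1],v[0]))
P=[g(*p,.042) for p in [(222,92),(493,84),(493,330),(239,335)]]
G=[g(*p,.042) for p in [(273,126),(446,121),(447,297),(282,300)]]
for Q in(P,G): print(np.round(Q,4).tolist(),np.mean(Q,0),st(np.mean(Q,0)),[round(ang(v),2) for v in (Q[0]-Q[1],Q[3]-Q[2])],[round(ang(v)-90,2) for v in (Q[3]-Q[0],Q[2]-Q[1])],np.linalg.norm(Q[0]-Q[1]),np.linalg.norm(Q[2]-Q[1]))
A,B=g(45,361,.031),g(599,355,.031);print('deck',A,B,np.linalg.norm(A-B),ang(A-B),st(A),st(B))
d=pickle.load(open('pics/w1.pkl','rb'))
for n,p,z in [('rail',(95,215),.045),('rail',(120,508),.045),('pad',(166,236),.032),('pad',(184,492),.032),('stopL',(202,533),.045),('stopR',(402,533),.045),('stopLb',(204,524),.031),('stopRb',(402,524),.031),('plate near top',(247,40),.042),('p2',(525,34),.042),('A',(35,77),.031),('B',(638,75),.031)]:
    q=g(*p,z);print(n,q.round(4),st(q).round(4))
s=sensors.get_state();print('tcp',st(s['tcp_pos']));R=Rm(s['eef_rot']);print(R.round(4))
E
```

```text
[ 0.55129338 -0.051392    0.38515863] [ 1.64349154e+02 -5.59647134e-02  1.74431193e+02]
[[0.6049, -0.1015], [0.5054, -0.0945], [0.511, -0.0046], [0.6112, -0.0124]] [ 0.55812958 -0.05327608] [ 0.56066304 -0.00198282] [np.float64(-3.99), np.float64(-4.45)] [np.float64(-4.09), np.float64(-3.57)] 0.09967125934092708 0.09006702641314308
[[0.5877, -0.088], [0.5236, -0.0835], [0.5281, -0.0192], [0.5925, -0.0244]] [ 0.55798984 -0.05379142] [ 0.56057103 -0.00250879] [np.float64(-4.01), np.float64(-4.55)] [np.float64(-4.34), np.float64(-4.06)] 0.06428569691593188 0.06445256578560164
deck [ 0.69412788 -0.00836857] [0.46698808 0.0113196 ] 0.22799147431379244 -4.953937947441721 [0.6919817  0.05518036] [0.46399327 0.05400228]
rail [0.6766 0.0432] [0.6698 0.1049]
rail [0.6875 0.1597] [0.67  0.222]
pad [0.6541 0.0533] [0.6465 0.1129]
pad [0.6635 0.1592] [0.6461 0.2192]
stopL [0.6553 0.1738] [0.6366 0.2331]
stopR [0.5719 0.1816] [0.5529 0.2332]
stopLb [0.6573 0.1747] [0.6386 0.2341]
stopRb [0.5717 0.1827] [0.5525 0.2343]
plate near top [ 0.6115 -0.0121] [0.61   0.0439]
p2 [ 0.5109 -0.0047] [0.5092 0.0421]
A [ 0.6944 -0.009 ] [0.6923 0.0546]
B [0.4671 0.0116] [0.4641 0.0543]
tcp [0.55392977 0.07176204]
[[-1.000e-04 -9.600e-02 -9.954e-01]
 [-0.000e+00 -9.954e-01  9.600e-02]
 [-1.000e+00  0.000e+00  1.000e-04]]
```

```bash
python3 -m handwheel '[0,4.5,-0.2,0, 0,9,-0.4,0, 0,13,-0.6,0, 2,14.4,-0.7,0, 5.5,14.4,-0.7,0, 9,14.4,-0.7,0, 12.5,14.4,-0.7,0, 15.5,14.4,-0.7,0, 17,14.4,-0.7,0, 17,14.4,-0.7,0]' 5; python3 - <<'E'
from h import *
s=sensors.get_state();print(s['tcp_pos'],s['eef_rot'],st(s['tcp_pos']),s['contact_force'])
cap('scene','s2');cap('wrist','w3')
a=cv2.imread('pics/s2.png')[120:275,180:400]; cv2.imwrite('pics/s2z.png',cv2.resize(a,None,fx=3.6,fy=3.6,interpolation=cv2.INTER_CUBIC))
E
```

```text
time_s: 5.25
tcp_pos: [0.5509, -0.1234, 0.0559]
eef_rot: [14.2, 89.9, -171.3]
contact_force: [0.2, -1.0, 0.3]
gripper_width: 0.05
[ 0.55088016 -0.1234354   0.05591281] [  14.2171968    89.89743929 -171.30127366] [ 0.55986371 -0.07251115] [ 0.2219042  -1.01280299  0.34351356]
```

View pics/s2z.png

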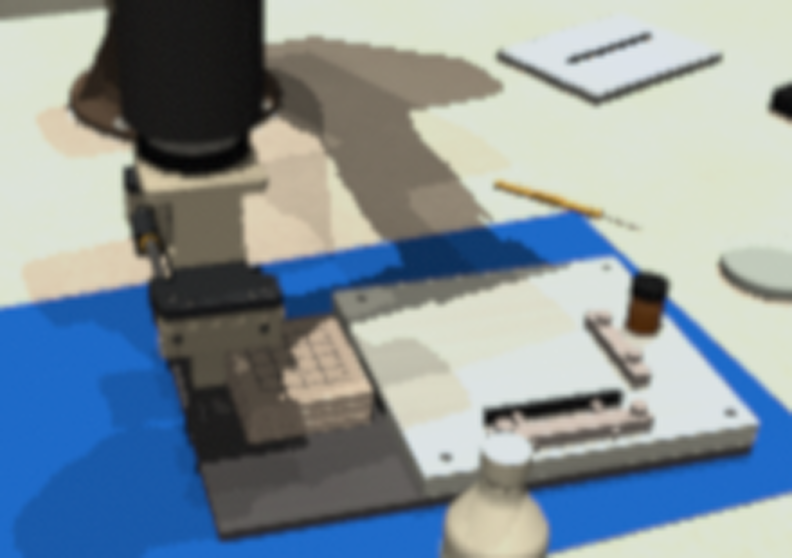

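View pics/w3.png

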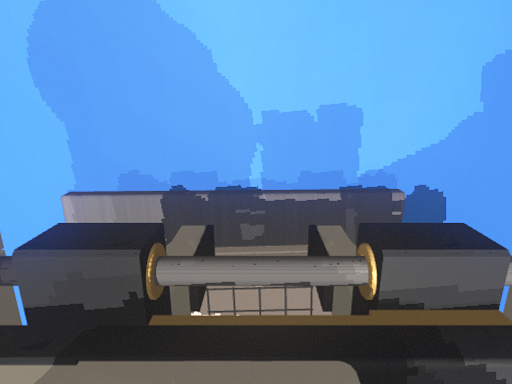

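```bash
python3 -m handwheel '[0.5,0,0,0, 1,0,0,0, 1.5,0,0,0, 1.8,0,0,0, 1.9,0,0,0, 1.9,-0.2,0,0, 1.9,-0.4,0,0, 1.9,-0.6,0,0, 1.9,-0.8,0,0, 1.9,-0.8,0,0]'; python3 - <<'E'
from h import *
for i in range(3):
    s=sensors.get_state();print(s['tcp_pos'],st(s['tcp_pos']),s['contact_force'])
d=cap('scene','s3')
a=cv2.imread('pics/s3.png')[190:265,220:310]; cv2.imwrite('pics/s3z.png',cv2.resize(a,None,fx=7,fy=7,interpolation=cv2.INTER_CUBIC))
E
```

```text
time_s: 6.6
tcp_pos: [0.5521, -0.1152, 0.0376]
eef_rot: [-165.6, 90.0, 8.9]
contact_force: [0.2, 0.3, -0.4]
gripper_width: 0.0499
[ 0.55210062 -0.11518634  0.03759837] [ 0.56032425 -0.06418502] [ 0.22239172  0.25710656 -0.38055642]
[ 0.55210062 -0.11518634  0.03759837] [ 0.56032425 -0.06418502] [ 0.22239172  0.25710656 -0.38055642]
[ 0.55210062 -0.11518634  0.03759837] [ 0.56032425 -0.06418502] [ 0.22239172  0.25710656 -0.38055642]
```

View pics/s3z.png

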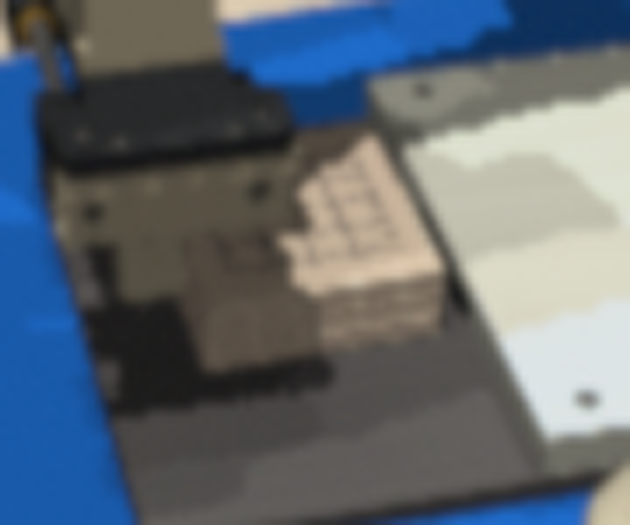

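```bash
python3 -m handwheel '[0,-0.15,0,0, 0,-0.3,0,0, 0,-0.45,0,0, 0,-0.6,0,0, 0,-0.75,0,0, 0,-0.9,0,0, 0,-1.05,0,0, 0,-1.2,0,0, 0,-1.35,0,0, 0,-1.5,0,0]'; python3 - <<'E'
from h import *
s=sensors.get_state();print(s['tcp_pos'],st(s['tcp_pos']),s['contact_force'])
d=cap('scene','s4')
a=cv2.imread('pics/s4.png')[190:265,220:310]; cv2.imwrite('pics/s4z.png',cv2.resize(a,None,fx=7,fy=7,interpolation=cv2.INTER_CUBIC))
E
```

```text
time_s: 7.9
tcp_pos: [0.5535, -0.1003, 0.0376]
eef_rot: [-169.0, 90.0, 5.5]
contact_force: [0.2, -1.1, -0.6]
gripper_width: 0.0503
[ 0.55352378 -0.10033777  0.03757267] [ 0.56038278 -0.04926853] [ 0.15200597 -1.13613706 -0.63900806]
```

View pics/s4z.png

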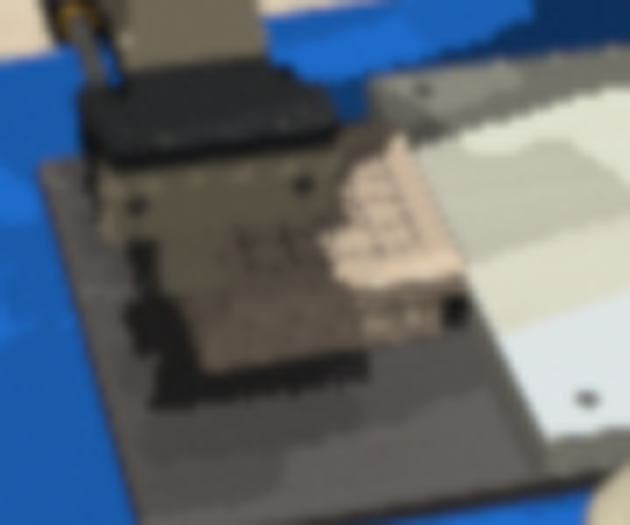

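```bash
python3 -m handwheel '[0,-0.25,0,0, 0,-0.5,0,0, 0,-0.75,0,0, 0,-1,0,0, 0,-1.25,0,0, 0,-1.5,0,0, 0,-1.75,0,0, 0,-2,0,0, 0,-2.25,0,0, 0,-2.5,0,0]'; python3 -m handwheel '[0,-0.25,0,0, 0,-0.5,0,0, 0,-0.75,0,0, 0,-1,0,0, 0,-1.25,0,0, 0,-1.5,0,0, 0,-1.75,0,0, 0,-2,0,0, 0,-2.25,0,0, 0,-2.5,0,0]'; python3 - <<'E'
from h import *
s=sensors.get_state();print(s['tcp_pos'],st(s['tcp_pos']),s['contact_force'])
d=cap('scene','s5')
a=cv2.imread('pics/s5.png')[180:275,220:340]; cv2.imwrite('pics/s5z.png',cv2.resize(a,None,fx=6,fy=6,interpolation=cv2.INTER_CUBIC))
E
```

```text
time_s: 9.2
tcp_pos: [0.5559, -0.0754, 0.0376]
eef_rot: [140.1, 90.0, -45.4]
contact_force: [-0.7, -0.6, 0.1]
gripper_width: 0.05
time_s: 10.45
tcp_pos: [0.5584, -0.0505, 0.0376]
eef_rot: [177.9, 90.0, -7.6]
contact_force: [0.2, -2.4, 1.4]
gripper_width: 0.0501
[ 0.55840017 -0.05053798  0.03764805] [0.56068195 0.00076855] [ 0.1679849  -2.38001262  1.44696903]
```

View pics/s5z.png

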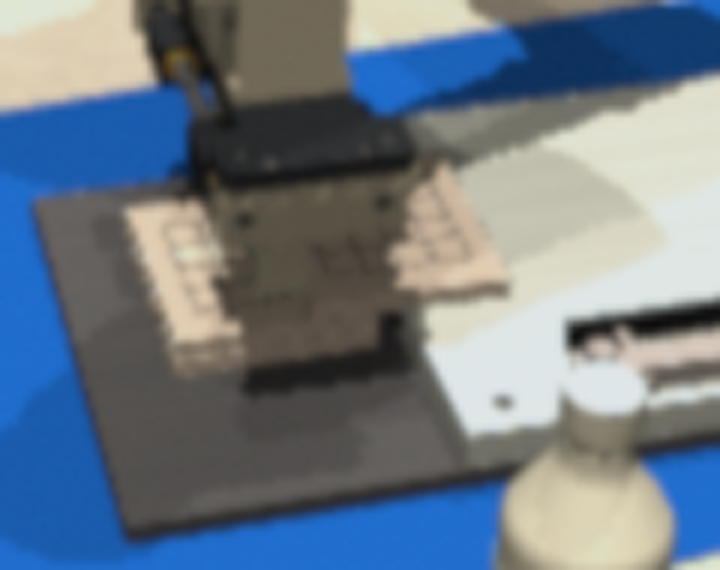

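```bash
python3 -m handwheel '[0,-0.25,0,0, 0,-0.5,0,0, 0,-0.75,0,0, 0,-1,0,0, 0,-1.25,0,0, 0,-1.5,0,0, 0,-1.75,0,0, 0,-2,0,0, 0,-2.25,0,0, 0,-2.5,0,0]'; python3 -m handwheel '[0,-0.25,0,0, 0,-0.5,0,0, 0,-0.75,0,0, 0,-1,0,0, 0,-1.25,0,0, 0,-1.5,0,0, 0,-1.75,0,0, 0,-2,0,0, 0,-2.25,0,0, 0,-2.5,0,0]';python3 -m handwheel '[0,-0.25,0,0, 0,-0.5,0,0, 0,-0.75,0,0, 0,-1,0,0, 0,-1.25,0,0, 0,-1.5,0,0, 0,-1.75,0,0, 0,-2,0,0, 0,-2.25,0,0, 0,-2.5,0,0]'; python3 - <<'E'
from h import *
s=sensors.get_state();print(s['tcp_pos'],st(s['tcp_pos']),s['contact_force'])
d=cap('scene','s6')
a=cv2.imread('pics/s6.png')[180:275,220:390]; cv2.imwrite('pics/s6z.png',cv2.resize(a,None,fx=4.7,fy=4.7,interpolation=cv2.INTER_CUBIC))
E
```

```text
time_s: 11.75
tcp_pos: [0.5607, -0.0256, 0.0375]
eef_rot: [-18.0, 90.0, 156.5]
contact_force: [0.1, -1.6, 2.0]
gripper_width: 0.0501
time_s: 13.0
tcp_pos: [0.5631, -0.0007, 0.0376]
eef_rot: [-75.4, 90.0, 99.1]
contact_force: [-0.7, -0.8, 0.4]
gripper_width: 0.0499
time_s: 14.25
tcp_pos: [0.5655, 0.0241, 0.0376]
eef_rot: [-62.1, 90.0, 112.4]
contact_force: [0.2, -1.5, 0.1]
gripper_width: 0.0501
[0.56553005 0.02414719 0.03757462] [0.56094811 0.0757928 ] [ 0.15228881 -1.48357417  0.09824812]
```

View pics/s6z.png

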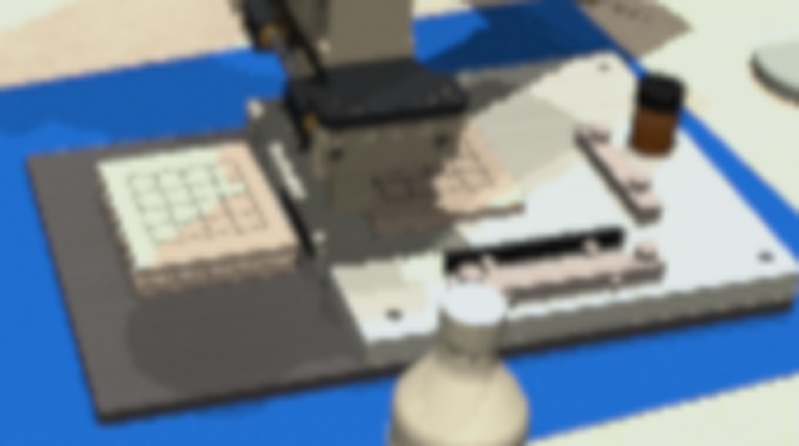

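```bash
python3 -m handwheel '[0,-0.25,0,0, 0,-0.5,0,0, 0,-0.75,0,0, 0,-1,0,0, 0,-1.25,0,0, 0,-1.5,0,0, 0,-1.75,0,0, 0,-2,0,0, 0,-2.25,0,0, 0,-2.5,0,0]'; python3 -m handwheel '[0,-0.2,0,0, 0,-0.4,0,0, 0,-0.6,0,0, 0,-0.8,0,0, 0,-1,0,0, 0,-1.2,0,0, 0,-1.4,0,0, 0,-1.6,0,0, 0,-1.8,0,0, 0,-2,0,0]'; python3 - <<'E'
from h import *
s=sensors.get_state();print(s['tcp_pos'],st(s['tcp_pos']),s['contact_force'])
d=cap('scene','s7');cap('top','t7')
a=cv2.imread('pics/s7.png')[180:275,220:390]; cv2.imwrite('pics/s7z.png',cv2.resize(a,None,fx=4.7,fy=4.7,interpolation=cv2.INTER_CUBIC))
E
```

```text
time_s: 15.55
tcp_pos: [0.5679, 0.049, 0.0376]
eef_rot: [61.6, 90.0, -124.0]
contact_force: [0.6, -0.7, -0.3]
gripper_width: 0.0499
time_s: 16.8
tcp_pos: [0.5699, 0.0689, 0.0376]
eef_rot: [147.2, 90.0, -38.3]
contact_force: [-0.8, -1.7, 0.8]
gripper_width: 0.0498
[0.56987321 0.06890246 0.03756169] [0.56117786 0.12075773] [-0.76067045 -1.73066484  0.81638538]
```

View pics/s7z.png

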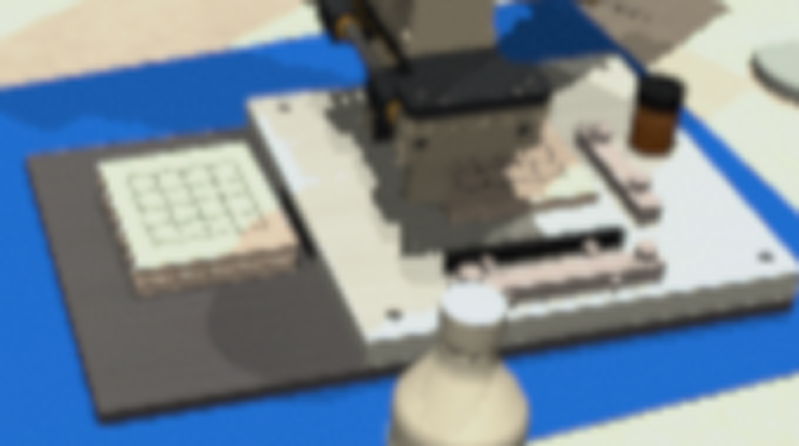

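```bash
python3 -m handwheel '[0,-0.1,0,0, 0,-0.2,0,0, 0,-0.3,0,0, 0,-0.4,0,0, 0,-0.5,0,0, 0,-0.6,0,0, 0,-0.7,0,0, 0,-0.8,0,0, 0,-0.9,0,0, 0,-1,0,0]';  python3 - <<'E'
from h import *
s=sensors.get_state();print(s['tcp_pos'],st(s['tcp_pos']),s['contact_force'])
E
```

```text
time_s: 18.15
tcp_pos: [0.5708, 0.0788, 0.0376]
eef_rot: [-138.4, 90.0, 36.1]
contact_force: [-0.5, -2.1, 0.9]
gripper_width: 0.05
[0.57083053 0.07879118 0.03757051] [0.56122633 0.13069256] [-0.50770553 -2.11097234  0.91392488]
```

```bash
python3 -m handwheel '[0,-0.03,0,0, 0,-0.06,0,0, 0,-0.09,0,0, 0,-0.12,0,0, 0,-0.15,0,0, 0,-0.18,0,0, 0,-0.21,0,0, 0,-0.24,0,0, 0,-0.27,0,0, 0,-0.3,0,0]';  python3 - <<'E'
from h import *
s=sensors.get_state();print(s['tcp_pos'],st(s['tcp_pos']),s['contact_force'])
E
```

```text
time_s: 19.4
tcp_pos: [0.5708, 0.0807, 0.0376]
eef_rot: [63.4, 89.9, -122.1]
contact_force: [1.3, -7.4, 0.5]
gripper_width: 0.0498
[0.57083057 0.0807371  0.03755805] [0.56104832 0.13263032] [ 1.33116631 -7.4485066   0.45852917]
```

```bash
python3 -m handwheel '[0,-0.01,0,0, 0,-0.02,0,0, 0,-0.02,0,0, 0,-0.02,0,0, 0,-0.02,0,0, 0,-0.02,0,0, 0,-0.02,0,0, 0,-0.02,0,0, 0,-0.02,0,0, 0,-0.02,0,0]';  python3 - <<'E'
from h import *
s=sensors.get_state();print(s['tcp_pos'],st(s['tcp_pos']),s['contact_force'],s['moment'])
d=cap('scene','s8');
a=cv2.imread('pics/s8.png')[180:275,220:390]; cv2.imwrite('pics/s8z.png',cv2.resize(a,None,fx=4.7,fy=4.7,interpolation=cv2.INTER_CUBIC))
E
```

```text
time_s: 20.65
tcp_pos: [0.5708, 0.0807, 0.0376]
eef_rot: [62.6, 89.9, -123.0]
contact_force: [0.6, -8.0, 1.1]
gripper_width: 0.0498
[0.57081066 0.08072461 0.03755227] [0.56102963 0.13261606] [ 0.5948246  -8.00457239  1.07752965] [-3.03590999 -0.25904224 -0.01362576]
```

View pics/s8z.png

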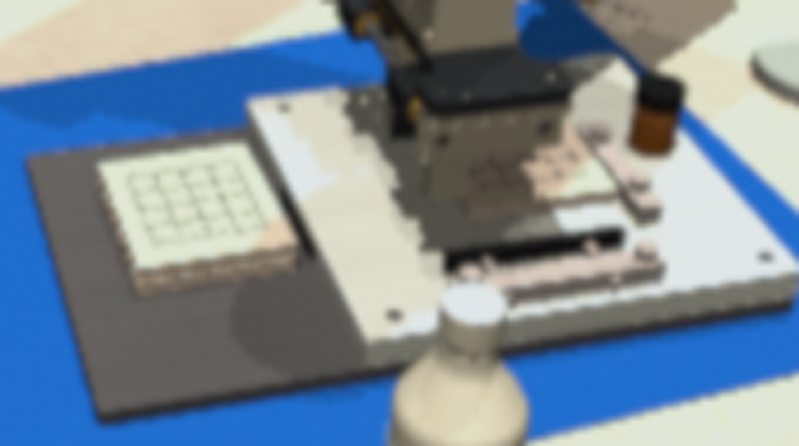

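```bash
python3 -m handwheel '[0,0.5,0,0, 0,1.2,0,0, 0,2,0,0, -4,2,0,0, -9,2,1,0, -14,1,2,-10, -14,-0.5,3.5,-20, -14,-2,5,-30, -14,-3.8,6,-40, -14,-5.3,7,-50]' 3; python3 -m handwheel '[0,0,0,-10, 0,0,0,-20, 0,0,0,-30, 0,0,0,-40, 0,0,0,-40, 0,0,0,-40, 0,0,0,-40, 0,0,0,-40, 0,0,0,-40, 0,0,0,-40]' 3;  python3 - <<'E'
from h import *
s=sensors.get_state();print(s['tcp_pos'],st(s['tcp_pos']),s['contact_force'],s['joints'],Rm(s['eef_rot']).round(3))
d=cap('wrist','w9');cap('scene','s9');cap('top','t9')
a=cv2.imread('pics/t9.png')[95:195,175:325]; cv2.imwrite('pics/t9z.png',cv2.resize(a,None,fx=5,fy=5,interpolation=cv2.INTER_CUBIC))
E
```

```text
time_s: 21.95
tcp_pos: [0.5062, 0.1418, 0.1778]
eef_rot: [-168.6, 90.0, 56.3]
contact_force: [0.9, 0.0, -0.5]
gripper_width: 0.0301
time_s: 23.2
tcp_pos: [0.5065, 0.1414, 0.1775]
eef_rot: [-58.3, 90.0, -153.8]
contact_force: [-0.2, -0.2, -0.8]
gripper_width: 0.0303
[0.50654052 0.14139927 0.17754353] [0.49147728 0.18715536] [-0.16071403 -0.24332768 -0.77761593] [ 3.69859852e+01  8.76972514e+00 -2.20875340e+01 -4.50999303e-04
 -5.91447643e+01  4.74824306e+01] [[-0.     0.995 -0.096]
 [-0.    -0.096 -0.995]
 [-1.    -0.     0.   ]]
```

View pics/w9.png

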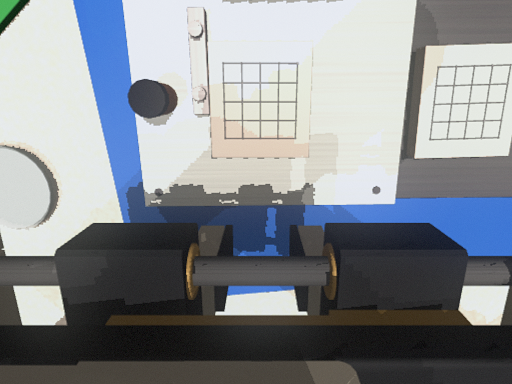

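View pics/s9.png

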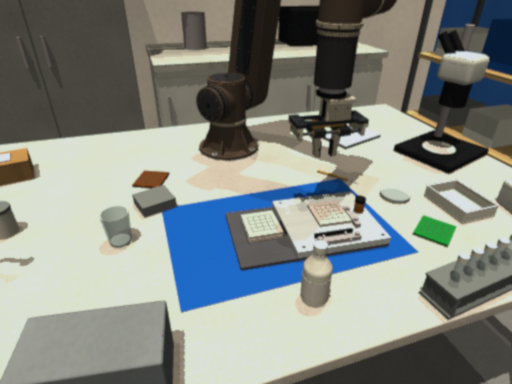

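```bash
python3 - <<'E'
import cv2
a=cv2.imread('pics/w9.png')[0:215,120:330]; cv2.imwrite('pics/w9z.png',cv2.resize(a,None,fx=2.7,fy=2.7,interpolation=cv2.INTER_CUBIC))
E
```

```text
(no output)
```

View pics/w9z.png

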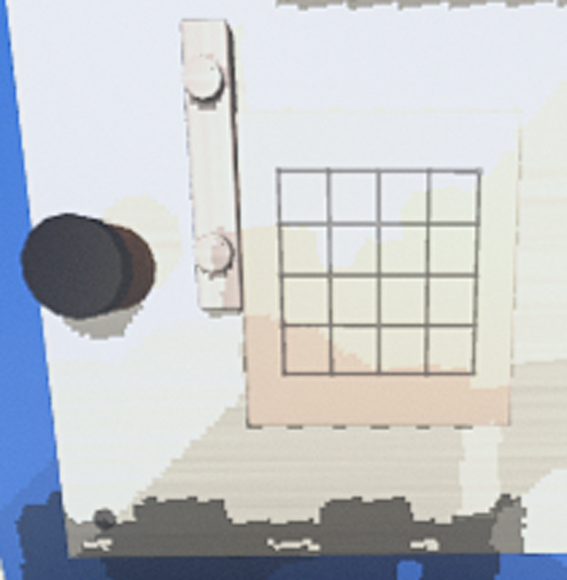

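```bash
python3 - <<'E'
from h import *
d=pickle.load(open('pics/w9.pkl','rb'))
g=lambda x,y,z: ray(d,120+(x-.8)/2.7,(y-.8)/2.7,z)[:2]
ang=lambda v:np.degrees(np.arctan2(v[1],v[0]))
G=[g(*p,.041) for p in [(278,169),(480,170),(475,374),(285,374)]]
Q=G
print(np.mean(Q,0),st(np.mean(Q,0)),[round(ang(v)-90,2) for v in (Q[0]-Q[1],Q[3]-Q[2])],[round(ang(v),2) for v in (Q[0]-Q[3],Q[1]-Q[2])])
L=[g(247,426,.041),g(509,424,.041)];print([st(q) for q in L],ang(L[0]-L[1])-90)
S=[g(232,20,.045),g(240,308,.045)];print('stop',[st(q) for q in S],ang(S[0]-S[1]))
s=sensors.get_state();print(st(s['tcp_pos']))
E
```

```text
[0.57778773 0.13508326] [0.56300353 0.18738509] [np.float64(-5.86), np.float64(-5.6)] [np.float64(-5.35), np.float64(-5.32)]
[array([0.51310797, 0.23337406]), array([0.51324895, 0.14312038])] -5.160499967858414
stop [array([0.63728041, 0.23132997]), array([0.55284844, 0.23316344])] -6.493996246705674
[0.49149059 0.18713836]
```

```bash
python3 -m handwheel '[3,0,0,0, 6,0,0,0, 9,0,0,0, 11.5,0,0,0, 13,0,0,0, 13.7,0,0,0, 14,0,0,0, 14,0.1,0,0, 14,0.2,0,0, 14,0.3,0,0]' 3;  python3 - <<'E'
from h import *
s=sensors.get_state();print(s['tcp_pos'],st(s['tcp_pos']),s['contact_force'])
d=cap('wrist','w10');cap('scene','s10')
a=cv2.imread('pics/s10.png')[150:275,220:400]; cv2.imwrite('pics/s10z.png',cv2.resize(a,None,fx=4.4,fy=4.4,interpolation=cv2.INTER_CUBIC))
E
```

```text
time_s: 24.6
tcp_pos: [0.5099, 0.1413, 0.038]
eef_rot: [130.8, 89.9, 35.3]
contact_force: [-0.3, -0.9, 0.5]
gripper_width: 0.0301
[0.50987362 0.14127307 0.03804629] [0.49480795 0.18733468] [-0.26317476 -0.86240643  0.46697557]
```

View pics/w10.png

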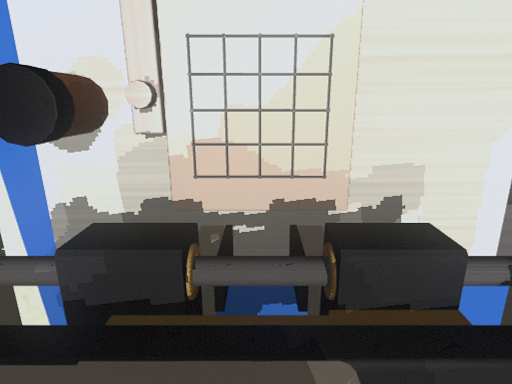

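View pics/s10z.png

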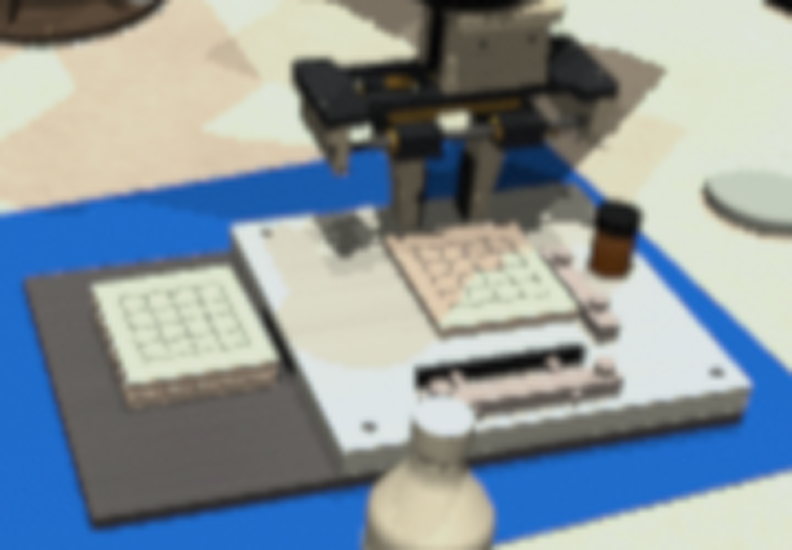

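```bash
python3 -m handwheel '[0.1,0.15,0,0, 0.1,0.3,0,0, 0.1,0.45,0,0, 0.1,0.6,0,0, 0.1,0.75,0,0, 0.1,0.9,-0.01,0, 0.1,1.05,-0.01,0, 0.1,1.2,-0.01,0, 0.1,1.35,-0.01,0, 0.1,1.5,-0.01,0]' 3; python3 -m handwheel '[0,0.15,0,0, 0,0.3,0,0, 0,0.45,0,0, 0,0.6,-0.01,0, 0,0.75,-0.01,0, 0,0.9,-0.01,0, 0,1.05,-0.01,0, 0,1.2,-0.01,0, 0,1.35,-0.02,0, 0,1.5,-0.02,0]'; python3 - <<'E'
from h import *
s=sensors.get_state();print(s['tcp_pos'],st(s['tcp_pos']),s['contact_force'])
d=cap('wrist','w11');cap('scene','s11')
a=cv2.imread('pics/s11.png')[150:275,220:400]; cv2.imwrite('pics/s11z.png',cv2.resize(a,None,fx=4.4,fy=4.4,interpolation=cv2.INTER_CUBIC))
E
```

```text
time_s: 25.95
tcp_pos: [0.5244, 0.1397, 0.0365]
eef_rot: [-51.5, 90.0, -147.0]
contact_force: [-2.1, 0.3, 1.0]
gripper_width: 0.0301
time_s: 27.2
tcp_pos: [0.5393, 0.1383, 0.0365]
eef_rot: [-53.0, 90.0, -148.5]
contact_force: [-2.5, -2.4, 0.2]
gripper_width: 0.0297
[0.53927377 0.13832847 0.036494  ] [0.5243542  0.18709259] [-2.45757241 -2.4326308   0.16299585]
```

View pics/w11.png

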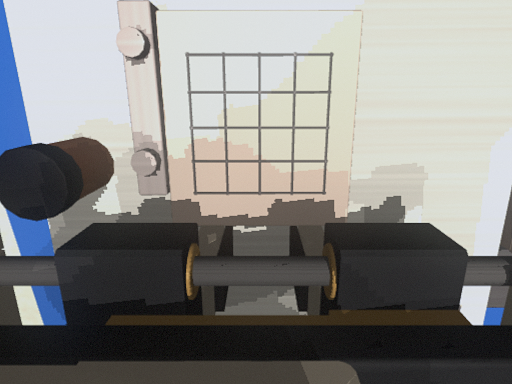

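View pics/s11z.png

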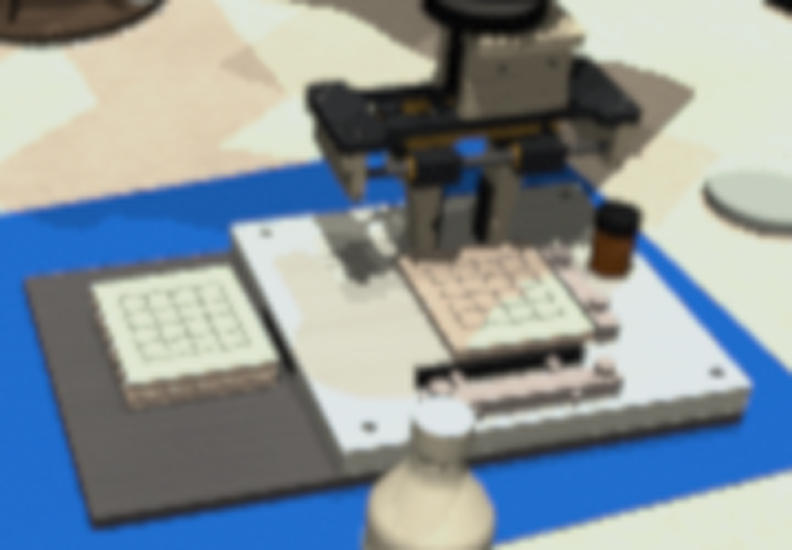

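```bash
python3 - <<'E'
from h import *
d=pickle.load(open('pics/w9.pkl','rb'))
g=lambda x,y,z: ray(d,120+(x-.8)/2.7,(y-.8)/2.7,z)[:2]
print('jar w9',st(g(70,265,.075)))
d=pickle.load(open('pics/w11.pkl','rb'))
print('jar w11',st(ray(d,40,180,.075)))
for z in(.08,.09,.1,.11): print(z,'block fl corner',st(ray(d,65,248,z)),st(ray(d,98,225,z)),st(ray(d,198,225,z)))
P=[ray(d,u,v,.041) for u,v in [(188,54),(331,54),(327,193),(194,193)]]
P2=[ray(d,u,v,.041) for u,v in [(159,11),(361,11)]]
ang=lambda v:np.degrees(np.arctan2(v[1],v[0]))
print(st(np.mean(P,0)),[ang(P[0]-P[1])-90,ang(P[3]-P[2])-90,ang(P[0]-P[3]),ang(P[1]-P[2])],[st(p) for p in P2])
E
```

```text
jar w9 [0.56646963 0.27710695]
jar w11 [0.56801785 0.27229587]
0.08 block fl corner [0.54168472 0.26423465] [0.55128569 0.24987617] [0.55104683 0.21139477]
0.09 block fl corner [0.54651488 0.25752752] [0.55528175 0.24441645] [0.55506365 0.20927816]
0.1 block fl corner [0.55134504 0.25082039] [0.55927782 0.23895673] [0.55908047 0.20716155]
0.11 block fl corner [0.5561752  0.24411327] [0.56327389 0.23349701] [0.56309728 0.20504494]
[0.58466462 0.1873493 ] [np.float64(-5.581803386739068), np.float64(-5.600626270749146), np.float64(-6.45659164883566), np.float64(-3.957064104293618)] [array([0.63443175, 0.23062543]), array([0.63393448, 0.14344061])]
```

```bash
python3 -m handwheel '[0,0.1,0,0, 0,0.2,0,0, 0,0.3,0,0, 0,0.4,0,0, 0,0.5,0,0, 0,0.6,0,0, 0,0.7,-0.01,0, 0,0.8,-0.01,0, 0,0.9,-0.01,0, 0,0.95,-0.01,0]';  python3 - <<'E'
from h import *
s=sensors.get_state();print(s['tcp_pos'],st(s['tcp_pos']),s['contact_force'])
E
```

```text
time_s: 28.55
tcp_pos: [0.549, 0.1378, 0.0366]
eef_rot: [128.2, 90.0, 32.7]
contact_force: [-1.4, 0.1, -0.0]
gripper_width: 0.0298
[0.54900364 0.13775087 0.03661068] [0.5340961  0.18740772] [-1.39035474  0.13368427 -0.01604009]
```

```bash
python3 -m handwheel '[0,0.03,0,0, 0,0.06,0,0, 0,0.09,0,0, 0,0.12,0,0, 0,0.15,0,0, 0,0.18,0,0, 0,0.21,0,0, 0,0.24,0,0, 0,0.24,0,0, 0,0.24,0,0]';  python3 - <<'E'
from h import *
s=sensors.get_state();print(s['tcp_pos'],st(s['tcp_pos']),s['contact_force'])
E
```

```text
time_s: 29.8
tcp_pos: [0.5513, 0.1375, 0.0366]
eef_rot: [120.6, 90.0, 25.1]
contact_force: [-1.9, -0.3, 0.7]
gripper_width: 0.0297
[0.551283   0.13748308 0.03657748] [0.53639041 0.18734961] [-1.91081473 -0.30512867  0.72587799]
```

```bash
python3 -m handwheel '[0,0.02,0,0, 0,0.04,0,0, 0,0.06,0,0, 0,0.08,0,0, 0,0.1,0,0, 0,0.1,0,0, 0,0.1,0,0, 0,0.1,0,0, 0,0.1,0,0, 0,0.1,0,0]';  python3 - <<'E'
from h import *
s=sensors.get_state();print(s['tcp_pos'],st(s['tcp_pos']),s['contact_force'])
E
```

```text
time_s: 31.05
tcp_pos: [0.5515, 0.1373, 0.0365]
eef_rot: [-72.6, 89.9, -168.1]
contact_force: [-5.8, 2.3, 3.7]
gripper_width: 0.0301
[0.55153555 0.13728491 0.03648456] [0.53666003 0.18717538] [-5.84471497  2.27977805  3.7175661 ]
```

```bash
python3 -m handwheel '[0,0.01,0,0, 0,0.02,0,0, 0,0.02,0,0, 0,0.02,0,0, 0,0.02,0,0, 0,0.02,0,0, 0,0.02,0,0, 0,0.02,0,0, 0,0.02,0,0, 0,0.02,0,0]';  python3 - <<'E'
from h import *
s=sensors.get_state();print(s['tcp_pos'],st(s['tcp_pos']),s['contact_force'],s['moment'])
d=cap('wrist','w12');cap('scene','s12')
a=cv2.imread('pics/w12.png')[0:240,100:400]; cv2.imwrite('pics/w12z.png',cv2.resize(a,None,fx=2.5,fy=2.5,interpolation=cv2.INTER_CUBIC))
E
```

```text
time_s: 32.3
tcp_pos: [0.5516, 0.1373, 0.0365]
eef_rot: [-73.1, 89.9, -168.6]
contact_force: [-6.6, 1.6, 4.9]
gripper_width: 0.0302
[0.55160904 0.13726953 0.03649615] [0.53673462 0.1871668 ] [-6.60234651  1.5665719   4.88565133] [0.63617803 2.66417005 0.07729726]
```

View pics/w12z.png

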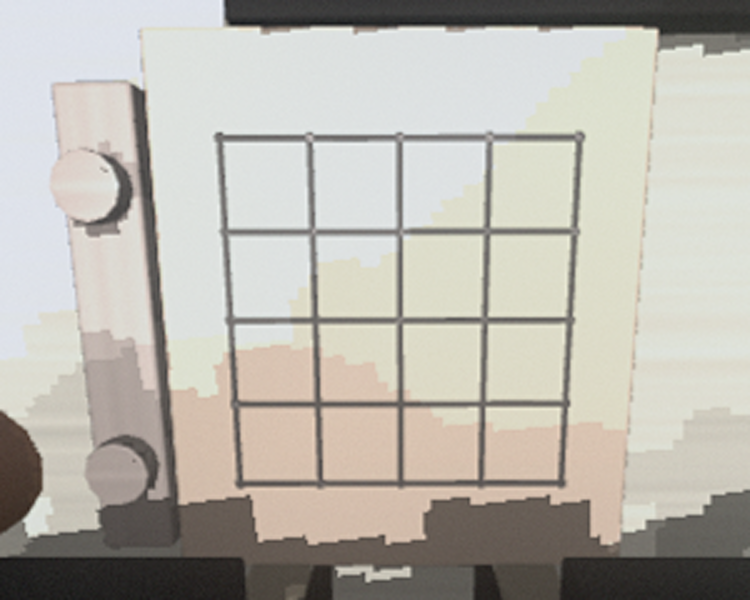

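```bash
python3 -m handwheel '[0,-0.05,0,0, 0,-0.1,0,0, 0,-0.15,0,0, 0,-0.5,0,0, 0,-1.2,0,0, 0,-2.2,0,0, -4,-3.5,0,0, -9,-4.5,0,0, -14,-5,0,0, -14,-5,0,0]';  python3 - <<'E'
from h import *
s=sensors.get_state();print(s['tcp_pos'],st(s['tcp_pos']),s['contact_force'],s['time_s'])
d=cap('wrist','w13');cap('scene','s13')
a=cv2.imread('pics/w13.png')[0:215,120:330]; cv2.imwrite('pics/w13z.png',cv2.resize(a,None,fx=2.7,fy=2.7,interpolation=cv2.INTER_CUBIC))
a=cv2.imread('pics/s13.png')[180:275,220:400]; cv2.imwrite('pics/s13z.png',cv2.resize(a,None,fx=4.4,fy=4.4,interpolation=cv2.INTER_CUBIC))
E
```

```text
time_s: 33.65
tcp_pos: [0.5042, 0.1436, 0.181]
eef_rot: [126.9, 89.5, 31.4]
contact_force: [-0.8, 0.1, -0.9]
gripper_width: 0.0301
[0.50418178 0.1435615  0.18102581] [0.48893059 0.18909269] [-0.75937587  0.11585488 -0.85212457] 33.65
```

View pics/w13z.png

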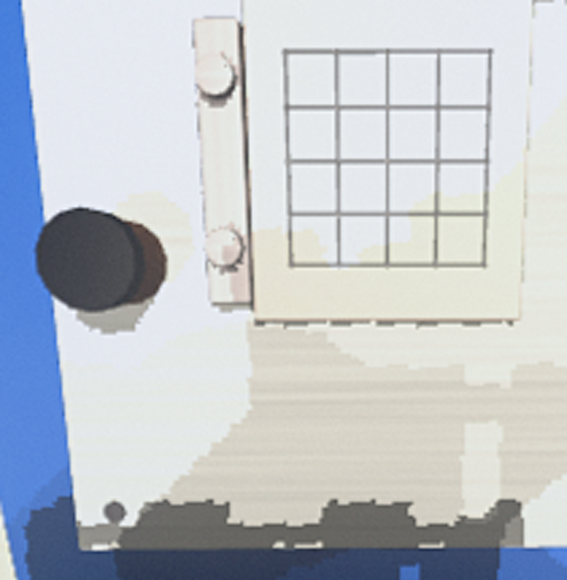

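View pics/s13z.png

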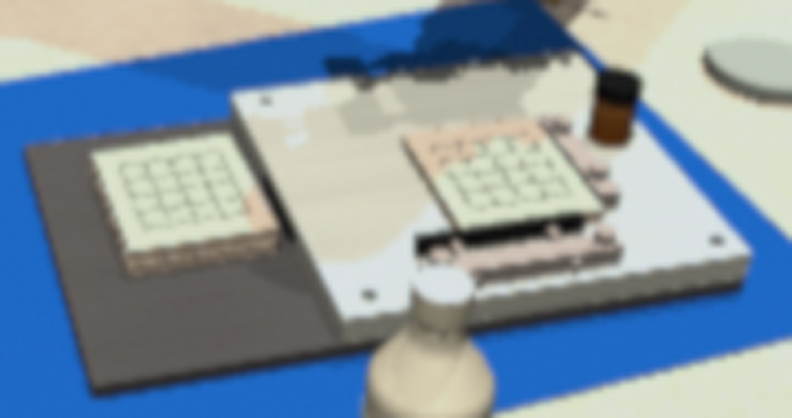

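```bash
python3 -m handwheel '[0,1.5,-1,0, 0,3,-2,0, 0,4.5,-3,0, 0,5.8,-3.5,0, 0,5.8,-3.5,0, 0,5.8,-3.5,0, 0,5.8,-3.5,0, 0,5.8,-3.5,0, 0,5.8,-3.5,0, 0,5.8,-3.5,0]';  python3 - <<'E'
from h import *
s=sensors.get_state();print(s['tcp_pos'],st(s['tcp_pos']),s['contact_force'],s['time_s'])
d=cap('wrist','w14')
a=cv2.imread('pics/w14.png')[0:220,150:420]; cv2.imwrite('pics/w14z.png',cv2.resize(a,None,fx=2.7,fy=2.7,interpolation=cv2.INTER_CUBIC))
E
```

```text
time_s: 35.0
tcp_pos: [0.5637, 0.1715, 0.1768]
eef_rot: [128.4, 90.0, 32.9]
contact_force: [-0.0, 0.8, -0.4]
gripper_width: 0.0294
[0.56373808 0.17145055 0.17675138] [0.54568515 0.22231425] [-0.04398157  0.78990525 -0.3901633 ] 35.0
```

View pics/w14z.png

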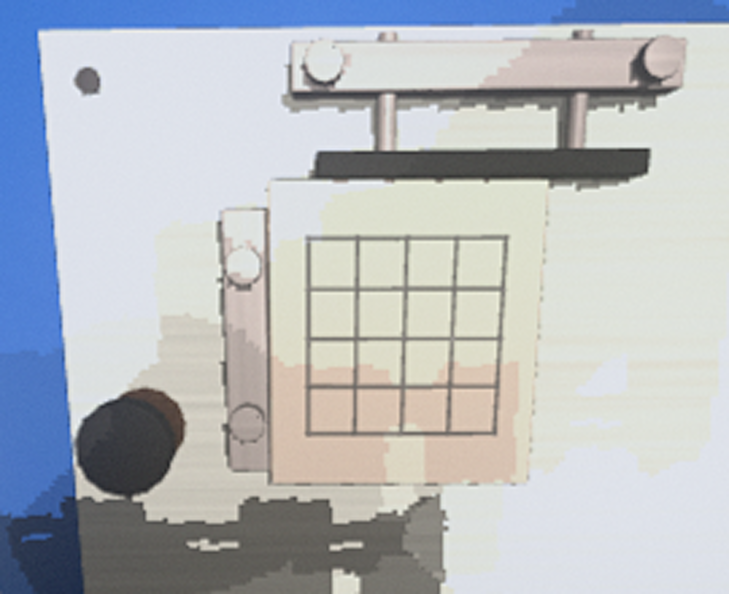

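```bash
python3 - <<'E'
from h import *
d=pickle.load(open('pics/w14.pkl','rb'))
im=cv2.imread('pics/w14.png')
a=im[60:180,220:260]; b=im[50:75,245:395]
cv2.imwrite('pics/za.png',cv2.resize(a,None,fx=5,fy=5,interpolation=cv2.INTER_NEAREST)); cv2.imwrite('pics/zb.png',cv2.resize(b,None,fx=5,fy=5,interpolation=cv2.INTER_NEAREST))
g=lambda x,y,z: ray(d,150+(x-.8)/2.7,(y-.8)/2.7,z)[:2]
ang=lambda v:np.degrees(np.arctan2(v[1],v[0]))
Q=[g(*p,.041) for p in [(308,237),(508,236),(495,433),(308,433)]]
print(st(np.mean(Q,0)),[round(ang(v)-90,2) for v in (Q[0]-Q[1],Q[3]-Q[2])],[round(ang(v),2) for v in (Q[0]-Q[3],Q[1]-Q[2])])
S=[g(268,208,.045),g(268,470,.045)];print('stop',[st(q) for q in S],ang(S[0]-S[1]))
p=[g(316,178,.041),g(648,175,.041)];print('pad',[st(q) for q in p],ang(p[0]-p[1])-90)
E
```

```text
[0.59680897 0.18722595] [np.float64(-5.31), np.float64(-5.58)] [np.float64(-5.44), np.float64(-5.82)]
stop [array([0.63776999, 0.23212431]), array([0.55269681, 0.23346636])] -6.1537788376318945
pad [array([0.64697752, 0.21682434]), array([0.64726596, 0.11111721])] -5.093658174711081
```

View pics/za.png

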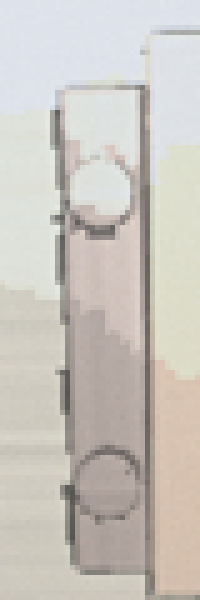

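View pics/zb.png

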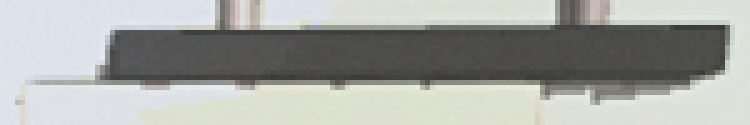

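```bash
python3 -m handwheel '[-1,-1,3,0, -2,-2,6.5,0, -3,-3,10,0, -4,-4,13.5,0, -5,-5,17,0, -5,-5.5,20,0, -5,-5.5,21.5,0, -5,-5.5,22,0, -5,-5.5,22,0, -5,-5.5,22,0]';  python3 - <<'E'
from h import *
s=sensors.get_state();print(s['tcp_pos'],st(s['tcp_pos']),s['contact_force'],s['time_s'])
d=cap('wrist','w15');cap('scene','s15');cap('top','t15')
a=cv2.imread('pics/w15.png')[0:220,150:420]; cv2.imwrite('pics/w15z.png',cv2.resize(a,None,fx=2.7,fy=2.7,interpolation=cv2.INTER_CUBIC))
E
```

```text
time_s: 36.3
tcp_pos: [0.4881, -0.0417, 0.2264]
eef_rot: [-70.1, 90.0, -165.6]
contact_force: [0.8, -0.3, 0.0]
gripper_width: 0.0297
[ 0.48814995 -0.04169968  0.22638161] [0.48991771 0.00314177] [ 0.78359823 -0.26836166  0.02338727] 36.3
```

View pics/w15z.png

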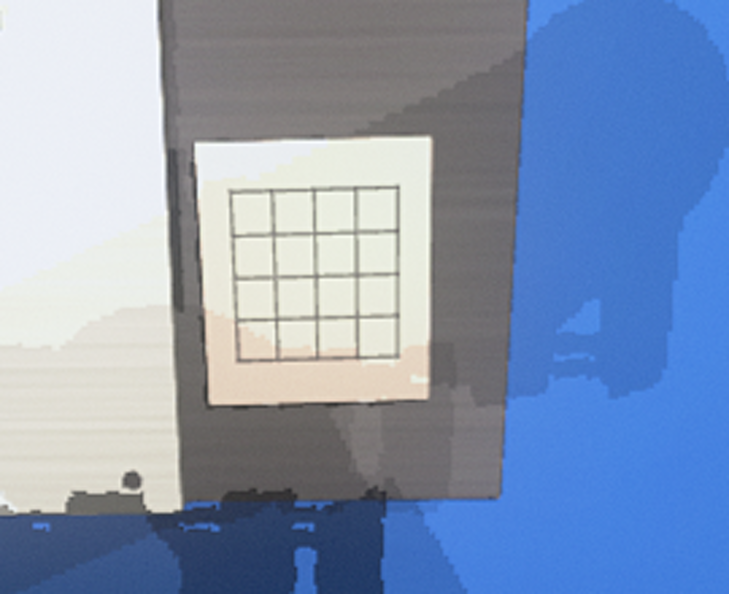

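View pics/s15.png

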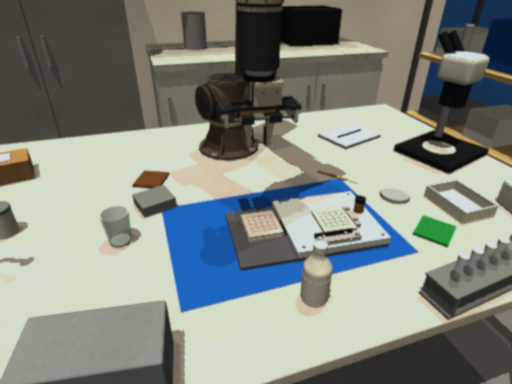

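```bash
python3 - <<'E'
from h import *
d=pickle.load(open('pics/w15.pkl','rb'))
g=lambda x,y,z: ray(d,150+(x-.8)/2.7,(y-.8)/2.7,z)[:2]
ang=lambda v:np.degrees(np.arctan2(v[1],v[0]))
Q=[g(*p,.032) for p in [(230,190),(398,186),(399,356),(240,361)]]
print('middle',np.mean(Q,0),st(np.mean(Q,0)),[round(ang(v)-90,2) for v in (Q[0]-Q[1],Q[3]-Q[2])],[round(ang(v),2) for v in (Q[0]-Q[3],Q[1]-Q[2])])
print('deck edge Y',st(g(164,100,.031)),st(g(181,480,.031)))
E
```

```text
middle [ 0.55818135 -0.05498758] [ 0.56087119 -0.0036824 ] [np.float64(-4.27), np.float64(-3.77)] [np.float64(-3.24), np.float64(-3.43)]
deck edge Y [0.62449779 0.05350781] [0.47828194 0.05336822]
```

```bash
python3 - <<'E'
from plant import workorder
print(workorder.close_job())
E
```

```text
the job is handed in; nothing more can be done
None
```

I slid the top plate off the stack onto the deck, pushed it home against the end stop and then sideways against the fence pad. I handed the job in at about 36 s.

- **End stop:** I pushed with two fingers, slowing to about 2.4 mm/s for the contact. The wrist force reached about 8 N and was held for more than 1 s. Less sliding friction, that is about 6 N on the stop.
- **Side fence:** I pushed at the middle of the plate's edge, finishing at about 1.6 mm/s. The wrist force reached about 6.6 N and was held for more than 1 s, so roughly 5 N on the pad. Contact came where the camera had placed the pad, about 24 mm out from the rail.
- **Final position:** After backing off, the close wrist view showed the plate flush with both the stop and the pad. Any gap is below about 1 mm, the limit of that view, and the plate lies within about 0.5° of the stage.
- **Possible shift off the stop:** During the sideways press the fingertip moved about 0.2 mm away from the stop. I saw no gap afterwards, but the view could not show one that small.
- **Unexplained reading:** The wrist also showed about 5 N upward on the tool during the sideways press. I think this was friction on the plate's edge, and it was gone after backing off.
- **Lower plates:** The middle plate is within about 1.5 mm of where the top plate stood, which fits the stated stacking offset. I had no earlier view of it to compare, and I checked the bottom plate only by eye in the scene view.
- **Bystanders:** The last scene view showed nothing out of place, and the gripper stayed clear of the jar.

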